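Swing the clamp strap over the bar and lock it with the cam lever

TASK

Clamp the flat steel bar that lies in the fixture: with the back of a finger swing the open clamp strap over the bar until it meets its stop, and only then push the cam lever all the way down so that the pad presses on the bar. It only takes pushing, so pick nothing up: the bar stays lying between its guides, and the other things on the fixture and the bench are left where they are. Finish with the hand clear.

Things in the scene. Friction and masses are not known exactly. Their poses are not given: they have to be found in the camera images.
- fixture: Clamp fixture bolted to the bench: steel plate 200 (x) x 240 (y) x 15 mm. Origin: centre of its underside; z up. Strap pivot post at (-30, -85) mm. A channel along x at y = +55 mm (two guides, 7 mm above the plate, 160 mm long) holds the bar. A stop pin 12 mm across, top at 55 mm, stands at (-51, -40) mm, on the -x side of the closed strap.
- pivot (a point): Point on the vertical pivot axis of the strap, at the height of the strap's top face (57 mm above the bench). A nut 24 mm across stands 10 mm higher than the face here.
- strap (a joint): Swing of the strap about its vertical pivot (rad). 0 = over the bar, at its stop, pointing along the fixture's +y; grows as it swings open, clockwise from above (1.57: along the fixture's +x); end 1.75. Starts open (0.95 to 1.55). Friction 0.25 N m (3.5 N at its middle), no spring: stays where left. To close it, push the long side that faces away from the bar.
- strap_mid (a point): Centre of the strap's flat steel bar, 75 mm from the pivot axis. The strap is 30 mm wide and 12 mm thick (underside 45 mm, top face 57 mm above the bench), and reaches 140 mm from the pivot axis to the cam pin. Its y axis points along the strap from the pivot to the cam. The gap between the strap's underside and the plate is 30 mm.
- lever (a joint): Angle of the cam lever (rad), hinged on a level pin across the strap's outer end. 0 = upright; grows as it is pushed outward (away from the pivot, along the strap) and down; 1.5 = fully down at its end stop, nearly level, sticking out past the strap. Starts leaning 0.3 to 0.6. Takes about 5 N near the tip, up to 8 N at the last; stays where left.
- lever_pin (a point): Centre of the lever's hinge pin, 140 mm from the strap's pivot axis, 71 mm above the bench. Its z axis points along the lever towards its tip.
- lever_tip (a point): Centre of the end of the cam lever, 100 mm from the hinge pin along the lever. The lever's black grip covers the last 60 mm and is 22 mm wide and 12 mm thick (6 mm either side of the line from pin to tip). Push it on the face that looks up and towards the pivot.
- pad: Round steel pressure pad, 24 mm across, under the strap's outer end, below the lever pin. Origin: centre of its underside. The lever drives it down from 33 mm above the bench (lever upright); with the strap over, it meets the bar's top, 25 mm above the bench, at a lever angle of about 1.38 and is pressed hardest with the lever fully down.
- bar: Loose flat steel bar, 200 x 32 x 10 mm, lying on the plate between the guides, long side along the fixture's x. Origin: centre of its underside. Only to be clamped, never lifted or moved.
- bush: Bystander, to be left alone: small plain steel ring, 28 mm across and 22 mm high, standing on the fixture plate. Origin: centre of its underside.
- slug: Bystander, to be left alone: steel cylinder, 22 mm across and 30 mm high, standing on the fixture plate. Origin: centre of its underside.
- hammer: Bystander, to be left alone: hand hammer lying on the bench. Origin: a point on its underside.
- wrench: Bystander, to be left alone: open wrench lying on the bench. Origin: a point on its underside.
- brush: Bystander, to be left alone: brush lying on the bench. Origin: a point on its underside.
- cup: Bystander, to be left alone: open steel cup, 72 mm across, 80 mm high. Origin: centre of its underside.
- offcut: Bystander, to be left alone: steel block 70 x 30 x 30 mm lying on the bench. Origin: centre of its underside.
- oil: Bystander, to be left alone: grey closed bottle, 60 mm across, 140 mm high. Origin: centre of its underside.
Mind the look-alikes: they are no part of the job. What is shaped like the bar but brown, green or red is not meant.

How it is judged:
By the outcome, as a careful person would: the job done as asked, in the order asked, and still so for the second after the job is handed in, with the robot touching nothing.
It also fails if it takes over 53 s, if anything falls off the work surface, if the arm or the gripper's body presses on something with over 40 N, if the wrist force passes 120 N, or if a joint passes its speed limit or range.

ROBOT

A 6-joint arm with a two-finger parallel gripper is mounted at the origin on the work surface. World frame = base frame: x ahead of the robot, y to its left, z up, the work surface at z = 0. Lengths are in m, angles in rad, forces in N, time in s.
With the tool pointing down it reaches from about 0.375 to 0.9 m from the base axis. Payload 3.1 kg.
Tool frame: the origin (TCP) lies midway between the tips of the shut fingers; the grasp point (between the pads) lies 19 mm behind it; z points along the fingers, x is the direction in which the jaws open and shut, and the axes are right-handed (so a half turn about z gives the same grasp; the last joint's range is limited). The gripper opens to 87 mm and grips with 3 to 60 N. Pads are 19 mm wide; open, the fingers measure 117 mm over their backs; the gripper's body (75 mm by 190 mm) begins 51 mm behind the grasp point.
Start: joints at [-1.327, 0.527, 1.433, -0, 1.181, -0.178], TCP at [0.256, -0.57, 0.223] pointing down, gripper open.
Joint ranges: [-3.08, 3.08], [-0.75, 2.2], [0.22, 2.44], [-1.43, 4.57], [0, 2.65], [-2.85, 2.85]. Speed limits (rad/s): [2.79, 2.79, 3.14, 3.14, 3.14, 3.14].

INTERFACE

Orientations are given as a rotation vector (axis times angle).
In Python, from plant import state, optics, close_job gives the robot as it stands.
- The arm moves only by the shell command python3 -m jog 'ROWS' [FORCE]. ROWS is JSON, a list of rows, each an object with "hand": the gripper's target within -1 to 1 (fully open at 1, half-way at 0, shut at -1); "delta_pos": the shift along the world's x, y, z in m, a list of three; "roll": the turn about the world's z in rad. In form: [{"hand": hand, "delta_pos": [dx, dy, dz], "roll": roll}, ...]. A call has 1 to 8 rows; each row shifts and turns the commanded pose from where the row before left it; what a row does not reach is not made up. A row lasts 1/8 s, in which the tool goes at most 62.5 mm and 10.7 degrees, less where a joint would pass 70% of its speed; a pose out of reach is approached as far as the arm can. A call with a gripper value outside its range is refused whole. The fingers move at their own pace and stop on an object; FORCE is the grip in N (left out, the last holds). Time passes only in rows, so rows that do not move let the fingers close. It gives the time, the measured TCP pose, the force and the opening at its end, in the units of the state.
- state(): the state, without advancing time (a new reading comes with each control period).
- optics.snapshot(name): name is "scene" or "top" or "wrist"; returns the picture (384x512x3 uint8, red, green, blue); there is no depth.
- optics.camera_model(name): a dict with "fx", "fy", "cx", "cy" (pixels), "T" (4x4, takes a point from camera to world coordinates); the wrist camera has in their place "tool_from_camera" (4x4, takes a point from camera to tool coordinates, whose origin is the TCP and whose axes are the tool frame's). Camera axes: x right, y down, z forward; pixel columns grow to the right and rows downward; lengths in m; the calibration is good to about 2 mm. A picture is of the moment at which its call begins: read the wrist's pose just before it. camera_model takes no time and is no camera call.
- close_job(): hands the job in, once; it reports no verdict.
The state is a dict: "clock": time; "joint_positions": joint angles; "joint_velocities": joint speeds; "effort": joint torques, N m; "eef_pos": TCP position; "tool_rot": TCP orientation; "ft_force": force on the tool from outside, world axes, zero at the start; "moment": the same for the moment, N m; "width": finger opening in m.
Only numpy, scipy, OpenCV 4.12 (cv2) and the standard library are available. Lean on these libraries where they do the work, as an engineer would, in place of code of your own. Each camera call takes 0.05 s, during which the arm holds its last target.

## Working session

There is one attempt and no reset: what is moved stays moved. The work goes in short steps, Python scripts to look and compute and a shell command to move; the robot and the scene stay as the last step left them, time stands still between calls to the robot, and variables do not carry over. Pictures are saved under pics/ and viewed, and the job is handed in when it is done.

```bash
ls; mkdir -p pics; python3 - <<'E'
from plant import state, optics
import cv2
print(state())
for n in ("scene","top"):
    cv2.imwrite(f"pics/{n}0.png",optics.snapshot(n)[:,:,::-1])
    m=optics.camera_model(n); print(n,m)
print(optics.camera_model("wrist"))
E
```

```text
pics
{'clock': 0.0, 'joint_positions': array([-1.32645990e+00,  5.28442385e-01,  1.43392216e+00,  1.27941552e-06,
        1.18136313e+00, -1.78475864e-01]), 'joint_velocities': array([-0.00100533, -0.00147649,  0.00022072,  0.00114205, -0.00175148,
        0.00056025]), 'effort': array([-6.31538915e-04, -4.40046787e+01, -1.76592153e+01,  6.33846782e-02,
        5.80563443e-02, -1.47754113e-04]), 'eef_pos': array([ 0.25631484, -0.56921997,  0.22157992]), 'tool_rot': array([-2.63689392e+00,  1.70505641e+00,  2.44580454e-03]), 'ft_force': array([ 0.40572525,  0.95982319, -0.29479829]), 'moment': array([ 0.03315882, -0.02422789, -0.02455965]), 'width': 0.08709803071639995}
scene {'fx': 436.4523275306579, 'fy': 436.4523275306579, 'cx': 262.6972027674587, 'cy': 190.3265802019438, 'T': array([[ 0.0207293 ,  0.78897929, -0.61407001,  1.29542102],
       [ 0.9997013 , -0.00840393,  0.02294947,  0.02136757],
       [ 0.01294606, -0.61436231, -0.78891783,  1.1719573 ],
       [ 0.        ,  0.        ,  0.        ,  1.        ]])}
top {'fx': 346.53762455570654, 'fy': 346.53762455570654, 'cx': 2
[... 155 characters left out ...]
01, -2.52096313e-02, -9.64583457e-05,
         4.64798836e-02],
       [ 2.37335078e-03, -9.03040782e-02, -9.95911412e-01,
         1.43325140e+00],
       [ 0.00000000e+00,  0.00000000e+00,  0.00000000e+00,
         1.00000000e+00]])}
{'fx': 342.5637827435504, 'fy': 342.5637827435504, 'cx': 257.28519760456265, 'cy': 190.37383909354816, 'tool_from_camera': array([[ 9.99999793e-01, -6.30909944e-04, -1.25306284e-04,
        -2.90748415e-04],
       [ 6.40747035e-04,  9.59938892e-01,  2.80208696e-01,
        -7.58759517e-02],
       [-5.65000771e-05, -2.80208718e-01,  9.59939098e-01,
        -1.62870722e-01],
       [ 0.00000000e+00,  0.00000000e+00,  0.00000000e+00,
         1.00000000e+00]])}
```

View pics/scene0.png

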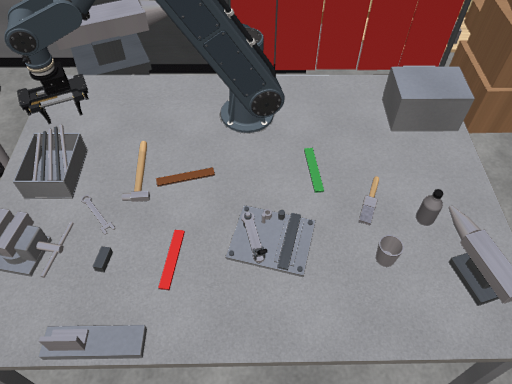

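View pics/top0.png

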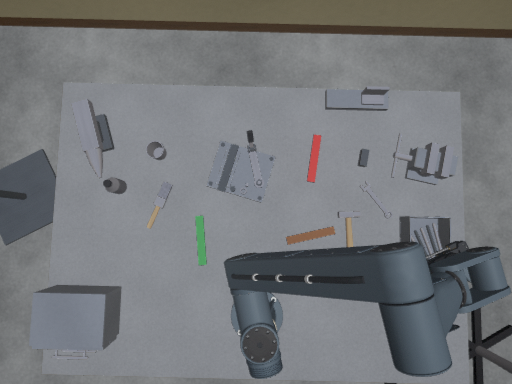

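```bash
python3 - <<'E'
import cv2
a=cv2.imread("pics/scene0.png")[190:290,210:330]; cv2.imwrite("pics/s0c.png",cv2.resize(a,None,fx=6,fy=6,interpolation=cv2.INTER_CUBIC))
a=cv2.imread("pics/top0.png")[120:210,195:295]; cv2.imwrite("pics/t0c.png",cv2.resize(a,None,fx=6,fy=6,interpolation=cv2.INTER_CUBIC))
E
```

```text
(no output)
```

View pics/s0c.png

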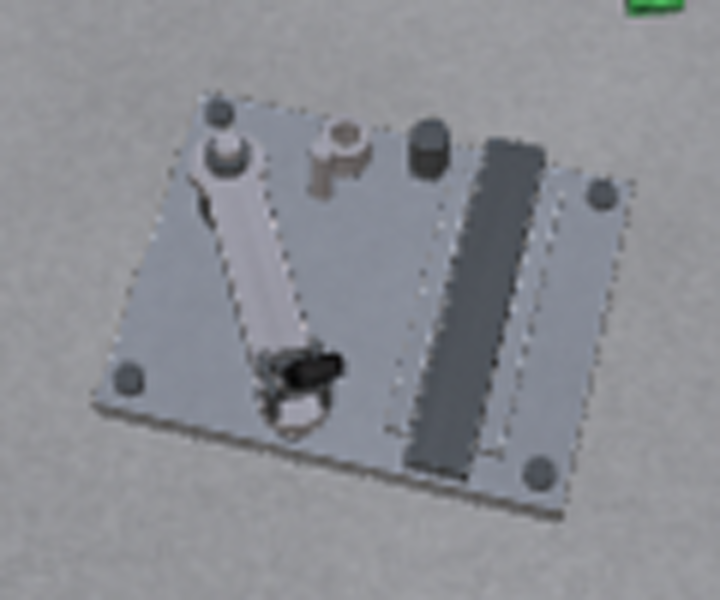

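View pics/t0c.png

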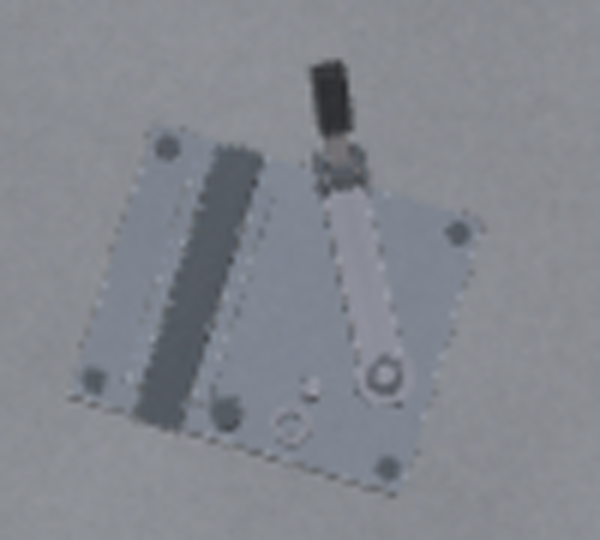

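```bash
cat > h.py <<'E'
import numpy as np
from plant import optics
def ray(n,uv,z,T=None):
    m=optics.camera_model(n); T=m.get("T") if T is None else T
    d=T[:3,:3]@np.array([(uv[0]-m["cx"])/m["fx"],(uv[1]-m["cy"])/m["fy"],1]); o=T[:3,3]
    return o+d*(z-o[2])/d[2]
def proj(n,p,T=None):
    m=optics.camera_model(n); T=m.get("T") if T is None else T
    q=T[:3,:3].T@(np.asarray(p)-T[:3,3]); return np.array([m["fx"]*q[0]/q[2]+m["cx"],m["fy"]*q[1]/q[2]+m["cy"]])
tc=lambda u,v:(195+(u+.5)/6-.5,120+(v+.5)/6-.5)
sc=lambda u,v:(210+(u+.5)/6-.5,190+(v+.5)/6-.5)
E
python3 - <<'E'
from h import *
from scipy.spatial.transform import Rotation as R
F=np.array([[100,120],[100,-120],[-100,-120],[-100,120]])/1000
def fit(W):
    a=F-F.mean(0);c=W.mean(0);b=W-c
    th=np.arctan2((a[:,0]*b[:,1]-a[:,1]*b[:,0]).sum(),(a*b).sum());Rm=np.array([[np.cos(th),-np.sin(th)],[np.sin(th),np.cos(th)]])
    return c,th,np.linalg.norm(W-(a@Rm.T+c),axis=1)
t=np.array([ray("top",tc(*p),.015)[:2] for p in [(150,128),(482,220),(398,495),(70,398)]])
s=np.array([ray("scene",sc(*p),.015)[:2] for p in [(562,515),(97,405),(203,95),(635,182)]])
print(fit(t));print(fit(s));print(fit((t+s)/2))
c,th,_=fit((t+s)/2);Rm=np.array([[np.cos(th),-np.sin(th)],[np.sin(th),np.cos(th)]])
W=lambda p:Rm@(np.array(p)/1000)+c
pv=W((-30,-85));print("pivot",pv,"img",ray("top",tc(385,377),.067),ray("scene",sc(228,148),.067))
print("closed pin",W((-30,55)),"stop",W((-51,-40)))
print("bush",ray("top",tc(292,428),.022),ray("scene",sc(345,135),.037),"slug",ray("top",tc(227,412),.045),ray("scene",sc(430,130),.045))
# strap angle from strap midline at z .057
for n,cc,p in(("top",tc,(348,190)),("scene",sc,(283,345))):
    q=ray(n,cc(*p),.057)[:2];d=Rm.T@(q-pv);print(n,q,"ang",np.arctan2(d[0],d[1]),np.linalg.norm(d))
tip=[ray("top",tc(328,65),z) for z in(.14,.16)];print("tip",tip)
for n,p in(("tip top",(0,0)),):pass
E
```

```text
(array([0.5775897 , 0.07839921]), np.float64(-0.2586737397852105), array([0.00261687, 0.00016246, 0.00332514, 0.00296787]))
(array([0.58294415, 0.0794312 ]), np.float64(-0.2653506199672142), array([0.00205691, 0.00166688, 0.00194049, 0.00138126]))
(array([0.58026692, 0.0789152 ]), np.float64(-0.26202309391246786), array([0.00169401, 0.00091125, 0.00250552, 0.00156011]))
pivot [0.5292729  0.00458749] img [0.52652442 0.00324181 0.067     ] [0.5281101  0.00508303 0.067     ]
closed pin [0.56553782 0.13980899] stop [0.52064626 0.05349128]
bush [0.49523061 0.06441258 0.022     ] [0.49964534 0.06648957 0.037     ] slug [0.50279422 0.10799614 0.045     ] [0.50256651 0.11099568 0.045     ]
top [0.65345709 0.03057955] ang 1.1024491343352114 0.1268751359824252
scene [0.63881433 0.03193282] ang 1.0641384534327005 0.11290301781334887
tip [array([0.71626916, 0.04614535, 0.14      ]), array([0.71085024, 0.04615052, 0.16      ])]
```

```bash
python3 -m jog '[{"hand":-1,"delta_pos":[0.028,0.042,0.002],"roll":-0.016},{"hand":-1,"delta_pos":[0.028,0.042,0.002],"roll":-0.016},{"hand":-1,"delta_pos":[0.028,0.042,0.002],"roll":-0.016},{"hand":-1,"delta_pos":[0.028,0.042,0.002],"roll":-0.016},{"hand":-1,"delta_pos":[0.028,0.042,0.002],"roll":-0.016},{"hand":-1,"delta_pos":[0.028,0.042,0.002],"roll":-0.016}]' 20; python3 -m jog '[{"hand":-1,"delta_pos":[0.028,0.042,0.002],"roll":-0.016},{"hand":-1,"delta_pos":[0.028,0.042,0.002],"roll":-0.016},{"hand":-1,"delta_pos":[0.028,0.042,0.002],"roll":-0.016},{"hand":-1,"delta_pos":[0.028,0.042,0.002],"roll":-0.016},{"hand":-1,"delta_pos":[0.028,0.042,0.002],"roll":-0.016},{"hand":-1,"delta_pos":[0.028,0.042,0.002],"roll":-0.016},{"hand":-1,"delta_pos":[0,0,0],"roll":0}]'
python3 - <<'E'
from h import *
from plant import state
import cv2
from scipy.spatial.transform import Rotation as R
s=state();print(s["eef_pos"],s["tool_rot"],R.from_rotvec(s["tool_rot"]).as_matrix()[:,0],s["ft_force"],s["joint_positions"])
im=optics.snapshot("wrist");cv2.imwrite("pics/w1.png",im[:,:,::-1])
T=np.eye(4);T[:3,:3]=R.from_rotvec(s["tool_rot"]).as_matrix();T[:3,3]=s["eef_pos"];T=T@optics.camera_model("wrist")["tool_from_camera"];np.save("w1.npy",T)
E
```

```text
clock: 0.85
eef_pos: [0.425, -0.3163, 0.2343]
tool_rot: [-2.552, 1.831, 0.001]
ft_force: [0.2, -0.0, 0.1]
width: 0.035
clock: 1.72
eef_pos: [0.5937, -0.0628, 0.2462]
tool_rot: [-2.467, 1.944, 0.0]
ft_force: [-0.4, -0.9, -0.6]
width: 0.0006
[ 0.59370898 -0.06283899  0.24618662] [-2.46677120e+00  1.94423284e+00  1.39177363e-04] [ 2.33646168e-01 -9.72321549e-01 -5.23131473e-04] [-0.38242978 -0.89415917 -0.62960907] [-2.92830689e-01  4.63606306e-01  1.47861763e+00  7.66599516e-04
  1.19918317e+00  1.04186148e+00]
```

View pics/w1.png

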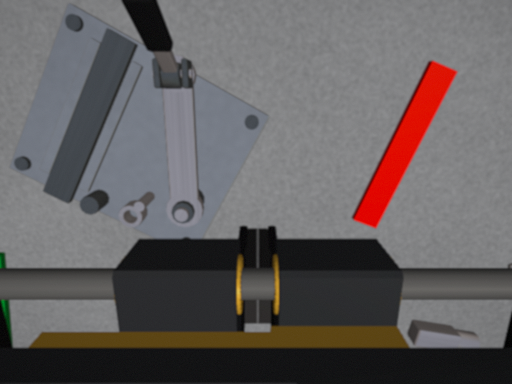

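The wrist view shows the strap clearly: nut at (183,212), strap outer end at (177,88), and lever rising to (150,0). The corner bolt is at (251,122), slug at (95,203) and bush at (133,213).

```bash
python3 - <<'E'
from h import *
T=np.load("w1.npy")
r=lambda uv,z:ray("wrist",uv,z,T)
pv=r((183,211),.067);e=r((177,92),.057);print("pivot",pv,"end",e,"heading",np.arctan2(*(e-pv)[[1,0]]),np.linalg.norm((e-pv)[:2]))
C=np.array([r(p,.015)[:2] for p in [(72,3),(268,115),(14,163)]]);print(C, C[[0]]-C[1],np.linalg.norm(C[0]-C[1]),np.linalg.norm(C[0]-C[2]))
d=C[0]-C[1];print("fixture y heading",np.arctan2(d[1],d[0]))
print("bolt",r((251,122),.02), "bar", r((120,48),.025),r((59,192),.025))
E
```

```text
pivot [0.52994356 0.00299257 0.067     ] end [0.64752599 0.03185877 0.057     ] heading 0.24073662831267054 0.12107388105171499
[[ 0.70721431  0.16159369]
 [ 0.64445132 -0.06283036]
 [ 0.52169173  0.2132316 ]] [[0.06276299 0.22442405]] 0.23303508113525628 0.19257492994449504
fixture y heading 1.298100611459337
bolt [ 0.63287831 -0.04597326  0.02      ] bar [0.67540576 0.10407992 0.025     ] [0.50248456 0.15408728 0.025     ]
```

```bash
python3 -m jog '[{"hand":-1,"delta_pos":[0.004,0.037,-0.01],"roll":0},{"hand":-1,"delta_pos":[0,0,-0.05],"roll":0},{"hand":-1,"delta_pos":[0,0,-0.05],"roll":0},{"hand":-1,"delta_pos":[0,0,-0.05],"roll":0},{"hand":-1,"delta_pos":[0,0,-0.03],"roll":0},{"hand":-1,"delta_pos":[0,0,-0.018],"roll":0},{"hand":-1,"delta_pos":[0,0,0],"roll":0}]'
python3 - <<'E'
from h import *
from plant import state
import cv2
for n in("scene","wrist"):
  im=optics.snapshot(n)[:,:,::-1]
  if n=="scene": im=cv2.resize(im[150:300,190:350],None,fx=5,fy=5,interpolation=cv2.INTER_CUBIC)[:600]
  cv2.imwrite(f"pics/{n}2.png",im)
E
```

```text
clock: 2.65
eef_pos: [0.5954, -0.0297, 0.0376]
tool_rot: [2.46, -1.951, -0.004]
ft_force: [-0.2, 0.1, 0.4]
width: 0.0008
```

View pics/scene2.png

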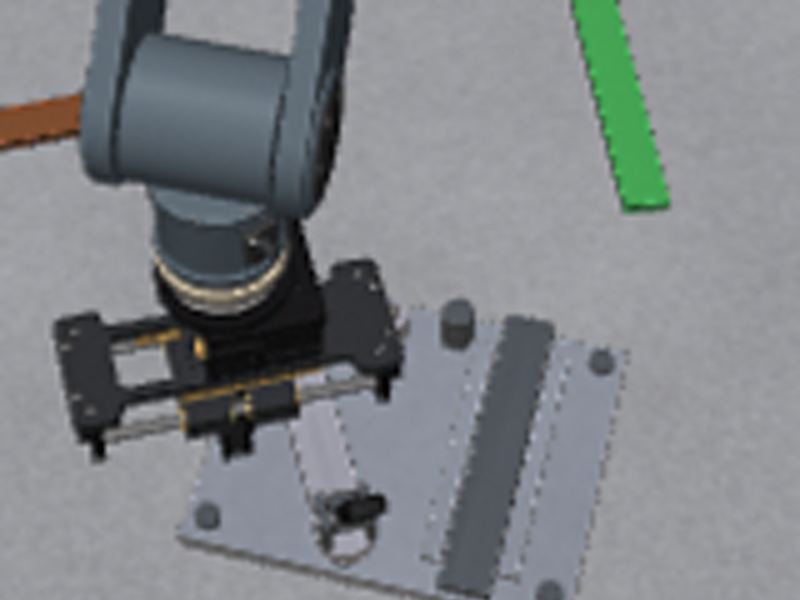

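View pics/wrist2.png

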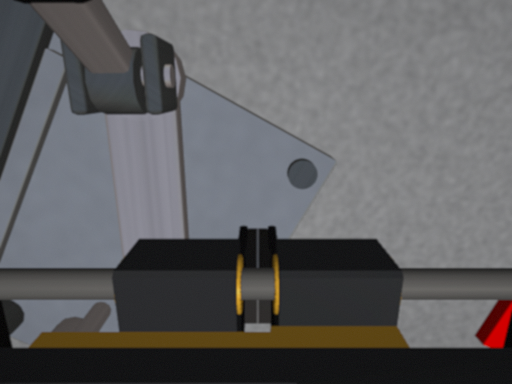

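```bash
python3 - <<'E'
from h import *
pv=np.array([.529,.004])
p0=np.array([.5954,-.0297])
for h in [.24,.39,.54,.69,.84,.99,1.14,1.22,1.305,1.34]:
    p=pv+.06*np.array([np.cos(h),np.sin(h)])+.030*np.array([np.sin(h),-np.cos(h)]);print(h,p.round(4),(p-p0).round(4));p0=p
E
```

```text
0.24 [ 0.5944 -0.0109] [-0.001   0.0188]
0.39 [ 0.5959 -0.0009] [0.0015 0.0099]
0.54 [0.5959 0.0091] [-0.      0.0101]
0.69 [0.5944 0.0191] [-0.0015  0.0099]
0.84 [0.5914 0.0287] [-0.003   0.0096]
0.99 [0.587  0.0377] [-0.0044  0.009 ]
1.14 [0.5813 0.046 ] [-0.0057  0.0083]
1.22 [0.5778 0.05  ] [-0.0035  0.004 ]
1.305 [0.5737 0.054 ] [-0.0041  0.004 ]
1.34 [0.5719 0.0555] [-0.0018  0.0015]
```

```bash
python3 -m jog '[{"hand":-1,"delta_pos":[-0.001,0.01,0],"roll":0},{"hand":-1,"delta_pos":[0,0.009,0],"roll":0},{"hand":-1,"delta_pos":[0.0015,0.01,0],"roll":0.15},{"hand":-1,"delta_pos":[0,0.01,0],"roll":0.15},{"hand":-1,"delta_pos":[0,0,0],"roll":0}]'; python3 -m jog '[{"hand":-1,"delta_pos":[-0.0015,0.01,0],"roll":0.15},{"hand":-1,"delta_pos":[-0.003,0.0095,0],"roll":0.15},{"hand":-1,"delta_pos":[0,0,0],"roll":0}]'
python3 - <<'E'
from h import *
from plant import state
import cv2
print(state()["joint_positions"])
for n in("scene","wrist"):
  im=optics.snapshot(n)[:,:,::-1]
  if n=="scene": im=cv2.resize(im[180:280,210:330],None,fx=5,fy=5,interpolation=cv2.INTER_CUBIC)[:600]
  cv2.imwrite(f"pics/{n}3.png",im)
E
```

```text
clock: 3.38
eef_pos: [0.5971, 0.0113, 0.0391]
tool_rot: [-2.726, 1.561, -0.001]
ft_force: [0.5, -0.4, -1.2]
width: 0.0007
clock: 3.75
eef_pos: [0.5926, 0.0301, 0.0389]
tool_rot: [-2.927, 1.14, -0.001]
ft_force: [0.1, -0.5, -0.2]
width: 0.0007
[-1.37579296e-01  7.41681154e-01  1.64458599e+00  5.67707192e-04
  7.54800538e-01  6.05166430e-01]
```

View pics/wrist3.png

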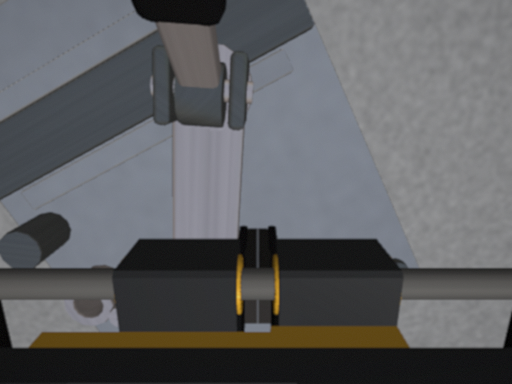

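View pics/scene3.png

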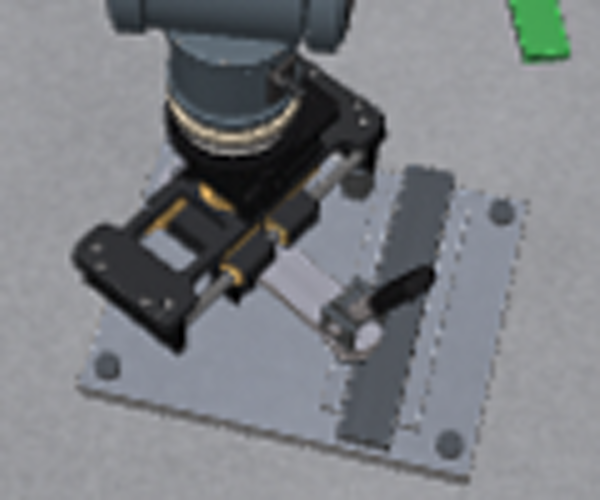

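The strap is following the finger at about half way, with the lever untouched. I'll continue to the stop.

```bash
python3 -m jog '[{"hand":-1,"delta_pos":[-0.0045,0.009,0],"roll":0.15},{"hand":-1,"delta_pos":[-0.0055,0.0083,0],"roll":0.15},{"hand":-1,"delta_pos":[0,0,0],"roll":0}]'; python3 -m jog '[{"hand":-1,"delta_pos":[-0.0035,0.004,0],"roll":0.08},{"hand":-1,"delta_pos":[0,0,0],"roll":0}]';python3 -m jog '[{"hand":-1,"delta_pos":[-0.002,0.002,0],"roll":0.04},{"hand":-1,"delta_pos":[0,0,0],"roll":0}]';python3 -m jog '[{"hand":-1,"delta_pos":[-0.002,0.002,0],"roll":0.04},{"hand":-1,"delta_pos":[0,0,0],"roll":0}]'
```

```text
clock: 4.22
eef_pos: [0.5827, 0.047, 0.0387]
tool_rot: [-3.064, 0.691, -0.001]
ft_force: [0.5, 0.9, -1.1]
width: -0.0
clock: 4.47
eef_pos: [0.5798, 0.0505, 0.0387]
tool_rot: [-3.089, 0.569, -0.002]
ft_force: [1.7, -1.9, -1.0]
width: 0.0005
clock: 4.72
eef_pos: [0.5775, 0.0529, 0.0387]
tool_rot: [-3.101, 0.502, -0.002]
ft_force: [2.5, -1.9, -0.0]
width: 0.0002
clock: 4.97
eef_pos: [0.5749, 0.0552, 0.0387]
tool_rot: [-3.111, 0.438, 0.0]
ft_force: [2.3, -1.1, 1.0]
width: 0.0008
```

```bash
for i in 1; do python3 -m jog '[{"hand":-1,"delta_pos":[-0.002,0.0007,0],"roll":0.015},{"hand":-1,"delta_pos":[0,0,0],"roll":0}]';python3 -m jog '[{"hand":-1,"delta_pos":[-0.002,0.0006,0],"roll":0},{"hand":-1,"delta_pos":[0,0,0],"roll":0}]';python3 -m jog '[{"hand":-1,"delta_pos":[-0.002,0.0006,0],"roll":0},{"hand":-1,"delta_pos":[0,0,0],"roll":0}]'; done
python3 - <<'E'
from h import *
import cv2
from plant import state
from scipy.spatial.transform import Rotation as R
s=state();im=optics.snapshot("wrist");cv2.imwrite("pics/w4.png",im[:,:,::-1])
T=np.eye(4);T[:3,:3]=R.from_rotvec(s["tool_rot"]).as_matrix();T[:3,3]=s["eef_pos"];T=T@optics.camera_model("wrist")["tool_from_camera"];np.save("w4.npy",T);print(s["ft_force"],s["eef_pos"])
E
```

```text
clock: 5.22
eef_pos: [0.5734, 0.0562, 0.0387]
tool_rot: [-3.113, 0.416, -0.002]
ft_force: [4.8, 1.9, 0.8]
width: 0.0005
clock: 5.48
eef_pos: [0.5714, 0.0566, 0.0387]
tool_rot: [-3.113, 0.415, -0.002]
ft_force: [3.6, 1.2, -0.9]
width: 0.0004
clock: 5.72
eef_pos: [0.5693, 0.0571, 0.0387]
tool_rot: [-3.114, 0.415, -0.001]
ft_force: [4.1, 1.1, -0.0]
width: 0.0005
[ 4.10857846  1.12767708 -0.00855912] [0.56928434 0.05707948 0.03869966]
```

View pics/w4.png

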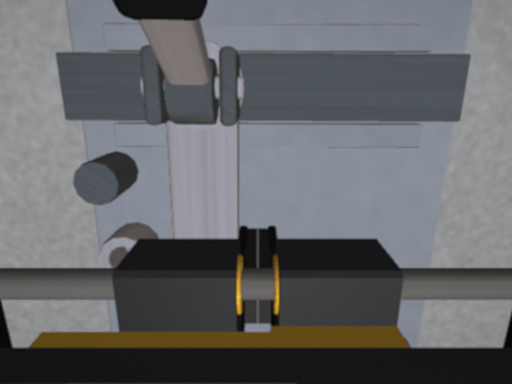

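```bash
python3 - <<'E'
from h import *
T=np.load("w4.npy");r=lambda uv,z:ray("wrist",uv,z,T)[:2]
L=[r((168,124),.057),r((173,238),.057)];Rr=[r((238,124),.057),r((238,238),.057)]
m1=(L[0]+Rr[0])/2;m2=(L[1]+Rr[1])/2;d=m1-m2;print(m1,m2,np.arctan2(d[1],d[0]),np.linalg.norm(L[0]-Rr[0]),np.linalg.norm(L[1]-Rr[1]))
b=r((462,121),.025)-r((63,119),.025);print("bar heading+90",np.arctan2(b[1],b[0])+np.pi/2,np.linalg.norm(b))
pv=np.array([.529,.004]);d=m1-pv;print(np.arctan2(d[1],d[0]))
E
python3 -m jog '[{"hand":-1,"delta_pos":[-0.002,0.0005,0],"roll":0},{"hand":-1,"delta_pos":[0,0,0],"roll":0}]';python3 -m jog '[{"hand":-1,"delta_pos":[-0.002,0.0005,0],"roll":0},{"hand":-1,"delta_pos":[0,0,0],"roll":0}]'
```

```text
[0.56300206 0.12413896] [0.5483728  0.07474483] 1.2828532863230813 0.029125176866598372 0.02977899241741707
bar heading+90 1.2999396231776663 0.20218051110561602
1.2949868477885271
clock: 6.02
eef_pos: [0.5686, 0.0572, 0.0387]
tool_rot: [-3.114, 0.415, -0.005]
ft_force: [7.1, 2.2, -1.2]
width: 0.0005
clock: 6.28
eef_pos: [0.5686, 0.0572, 0.0388]
tool_rot: [-3.114, 0.415, -0.012]
ft_force: [9.1, 0.8, -4.1]
width: 0.0007
```

```bash
python3 -m jog '[{"hand":-1,"delta_pos":[-0.002,0.0005,0],"roll":0},{"hand":-1,"delta_pos":[-0.001,0,0],"roll":0},{"hand":-1,"delta_pos":[0,0,0],"roll":0}]'
```

```text
clock: 6.65
eef_pos: [0.5687, 0.0572, 0.0389]
tool_rot: [-3.113, 0.416, -0.022]
ft_force: [14.1, -1.1, -8.6]
width: 0.0007
```

```bash
python3 -m jog '[{"hand":-1,"delta_pos":[0.015,-0.003,0],"roll":0},{"hand":-1,"delta_pos":[0.015,-0.003,0],"roll":0},{"hand":-1,"delta_pos":[0,0,0.04],"roll":0},{"hand":-1,"delta_pos":[0,0,0.05],"roll":0},{"hand":-1,"delta_pos":[0,0,0.05],"roll":0},{"hand":-1,"delta_pos":[0,0,0.02],"roll":0},{"hand":-1,"delta_pos":[0,0,0],"roll":0}]'
python3 - <<'E'
from h import *
import cv2
from plant import state
from scipy.spatial.transform import Rotation as R
s=state();im=optics.snapshot("wrist");cv2.imwrite("pics/w5.png",im[:,:,::-1])
T=np.eye(4);T[:3,:3]=R.from_rotvec(s["tool_rot"]).as_matrix();T[:3,3]=s["eef_pos"];T=T@optics.camera_model("wrist")["tool_from_camera"];np.save("w5.npy",T);print(s["ft_force"],s["eef_pos"])
im=optics.snapshot("top");cv2.imwrite("pics/t5.png",cv2.resize(im[120:210,195:295,::-1],None,fx=6,fy=6,interpolation=cv2.INTER_CUBIC))
im=optics.snapshot("scene");cv2.imwrite("pics/s5.png",cv2.resize(im[190:290,210:330,::-1],None,fx=6,fy=6,interpolation=cv2.INTER_CUBIC))
E
```

```text
clock: 7.52
eef_pos: [0.5904, 0.0521, 0.1994]
tool_rot: [3.113, -0.414, -0.003]
ft_force: [0.6, -0.4, -0.5]
width: 0.0002
[ 0.63041969 -0.43887775 -0.51265713] [0.59044244 0.05211971 0.19936043]
```

View pics/w5.png

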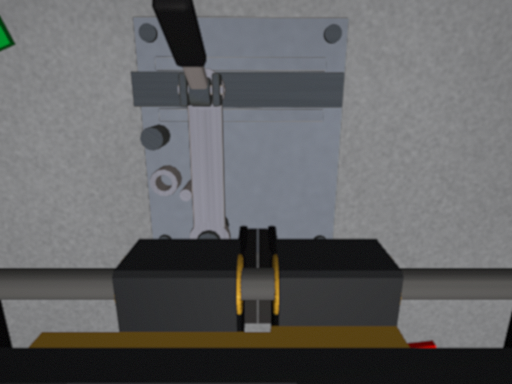

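View pics/s5.png

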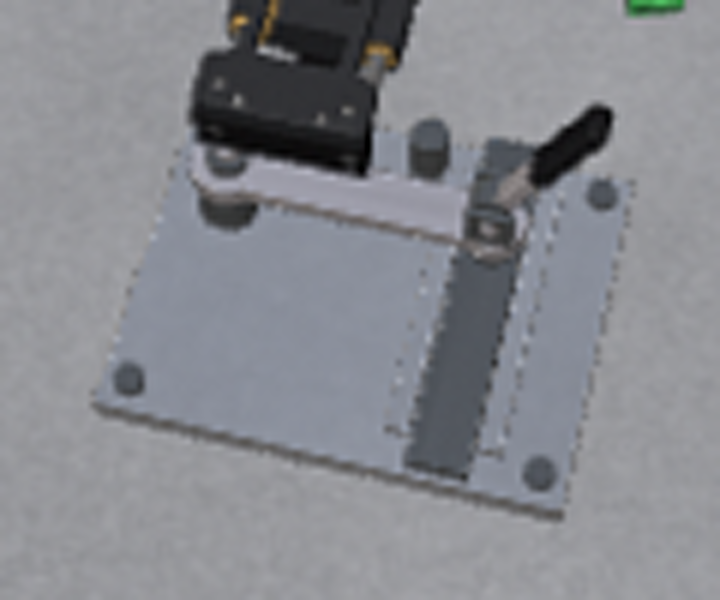

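View pics/t5.png

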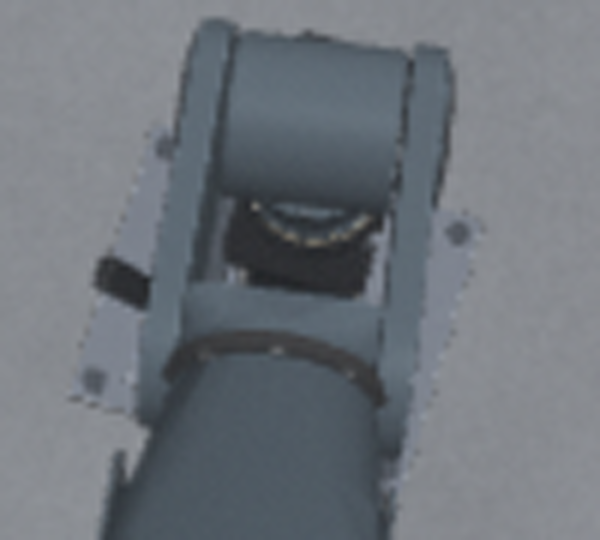

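The strap is against the stop pin (wrist view pin (186,190) touching the strap edge), and the bar, bush and slug are unmoved. Lever tip appears near scene-crop (600,112) and top-crop (103,272).

```bash
python3 - <<'E'
from h import *
T=np.load("w5.npy");r=lambda uv,z:ray("wrist",uv,z,T)[:2]
m1=(r((191,108),.057)+r((224,108),.057))/2;m2=(r((192,228),.057)+r((226,228),.057))/2
d=m1-m2;print("strap",m1,m2,np.arctan2(d[1],d[0]))
pv=np.array([.529,.004]);h=1.30;u=np.array([np.cos(h),np.sin(h)])
pin=np.r_[pv+.14*u,.071]
for a in(.2,.3,.4,.5,.6,.7,.8):
    tip=pin+.1*np.r_[np.sin(a)*u,np.cos(a)]
    t=proj("top",tip);s=proj("scene",tip);w=proj("wrist",tip,T)
    print(a,((t-[195,120])*6).round(),((s-[210,190])*6).round(),w.round(),tip.round(3))
E
```

```text
strap [0.56372786 0.12325057] [0.53131286 0.0159243 ] 1.2774846709206273
0.2 [138. 276.] [546.  95.] [172.  49.] [0.572 0.158 0.169]
0.3 [123. 272.] [566. 102.] [172.  30.] [0.574 0.167 0.167]
0.4 [109. 268.] [584. 111.] [172.  11.] [0.577 0.176 0.163]
0.5 [ 96. 265.] [602. 120.] [173.  -6.] [0.579 0.185 0.159]
0.6 [ 84. 263.] [619. 130.] [175. -21.] [0.582 0.193 0.154]
0.7 [ 73. 261.] [634. 141.] [176. -34.] [0.584 0.201 0.147]
0.8 [ 63. 259.] [647. 152.] [178. -45.] [0.586 0.208 0.141]
```

```bash
python3 - <<'E'
from h import *
pv=np.array([.529,.004]);h=1.295;u=np.array([np.cos(h),np.sin(h)])
p0=np.array([.5904,.0521,.1994])
p=np.r_[pv+.13*u,.155];print("pre",p,p-p0);p0=p
p=np.r_[pv+.13*u,.142];print("pre",p,p-p0);p0=p
for a in(.45,.6,.75,.9,1.05,1.2,1.3,1.38,1.45,1.5,1.55):
    o=.075*np.sin(a)-.006*np.cos(a);z=.071+.075*np.cos(a)+.006*np.sin(a)
    p=np.r_[pv+(.14+o-.0095)*u,z];print(a,p.round(4),(p-p0).round(4));p0=p
E
```

```text
pre [0.56440072 0.12908712 0.155     ] [-0.02599928  0.07698712 -0.0444    ]
pre [0.56440072 0.12908712 0.142     ] [ 0.     0.    -0.013]
0.45 [0.5719 0.1558 0.1411] [ 0.0075  0.0267 -0.0009]
0.6 [0.5747 0.1656 0.1363] [ 0.0028  0.0098 -0.0049]
0.75 [0.5773 0.1745 0.13  ] [ 0.0025  0.009  -0.0063]
0.9 [0.5795 0.1825 0.1223] [ 0.0023  0.008  -0.0076]
1.05 [0.5814 0.1893 0.1135] [ 0.0019  0.0068 -0.0088]
1.2 [0.583  0.1947 0.1038] [ 0.0015  0.0054 -0.0098]
1.3 [0.5838 0.1976 0.0968] [ 0.0008  0.0028 -0.0069]
1.38 [0.5843 0.1993 0.0911] [ 0.0005  0.0018 -0.0057]
1.45 [0.5846 0.2005 0.086 ] [ 0.0003  0.0012 -0.0051]
1.5 [0.5848 0.2011 0.0823] [ 0.0002  0.0006 -0.0037]
1.55 [0.5849 0.2016 0.0786] [ 0.0001  0.0005 -0.0037]
```

```bash
python3 -m jog '[{"hand":-1,"delta_pos":[-0.013,0.0385,0],"roll":0},{"hand":-1,"delta_pos":[-0.013,0.0385,0],"roll":0},{"hand":-1,"delta_pos":[0,0,-0.03],"roll":0},{"hand":-1,"delta_pos":[0,0,-0.027],"roll":0},{"hand":-1,"delta_pos":[0,0,0],"roll":0},{"hand":-1,"delta_pos":[0,0,0],"roll":0}]'
python3 - <<'E'
from h import *
import cv2
im=optics.snapshot("scene");cv2.imwrite("pics/s6.png",cv2.resize(im[190:290,210:330,::-1],None,fx=6,fy=6,interpolation=cv2.INTER_CUBIC))
E
```

```text
clock: 8.43
eef_pos: [0.5658, 0.1291, 0.1412]
tool_rot: [3.114, -0.415, -0.002]
ft_force: [0.1, 0.1, 0.1]
width: 0.0006
```

View pics/s6.png

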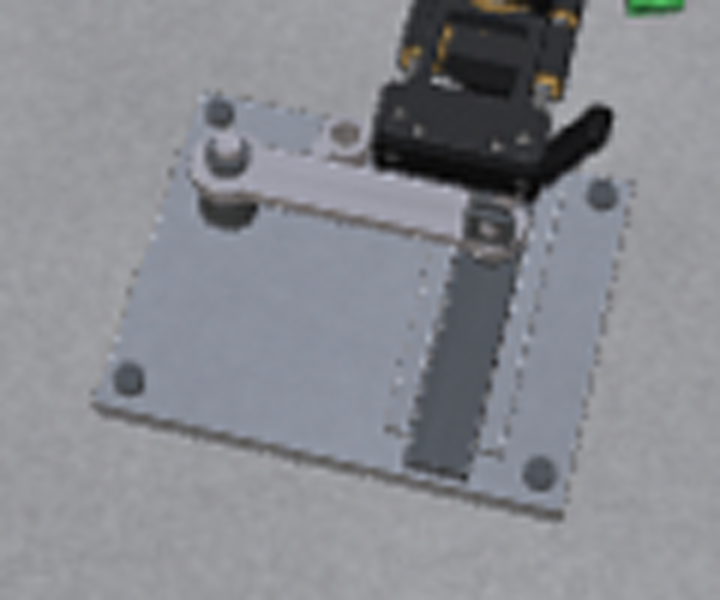

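```bash
python3 -m jog '[{"hand":-1,"delta_pos":[0.003,0.0135,0],"roll":0},{"hand":-1,"delta_pos":[0.0035,0.0135,0],"roll":0},{"hand":-1,"delta_pos":[0.0028,0.0098,-0.005],"roll":0},{"hand":-1,"delta_pos":[0,0,0],"roll":0}]'; python3 -m jog '[{"hand":-1,"delta_pos":[0.0025,0.009,-0.0063],"roll":0},{"hand":-1,"delta_pos":[0,0,0],"roll":0}]'; python3 -m jog '[{"hand":-1,"delta_pos":[0.0023,0.008,-0.0076],"roll":0},{"hand":-1,"delta_pos":[0,0,0],"roll":0}]'
python3 - <<'E'
from h import *
import cv2
im=optics.snapshot("scene");cv2.imwrite("pics/s7.png",cv2.resize(im[190:290,210:330,::-1],None,fx=6,fy=6,interpolation=cv2.INTER_CUBIC))
cv2.imwrite("pics/w7.png",optics.snapshot("wrist")[:,:,::-1])
E
```

```text
clock: 8.98
eef_pos: [0.5759, 0.1672, 0.1368]
tool_rot: [-3.114, 0.413, -0.002]
ft_force: [-0.7, 0.5, 1.8]
width: 0.0005
clock: 9.22
eef_pos: [0.5782, 0.1756, 0.1302]
tool_rot: [-3.113, 0.415, -0.001]
ft_force: [-0.3, -0.3, 2.1]
width: 0.0
clock: 9.48
eef_pos: [0.5803, 0.1834, 0.1225]
tool_rot: [-3.113, 0.415, -0.0]
ft_force: [0.1, 0.3, 2.8]
width: 0.0004
```

View pics/s7.png

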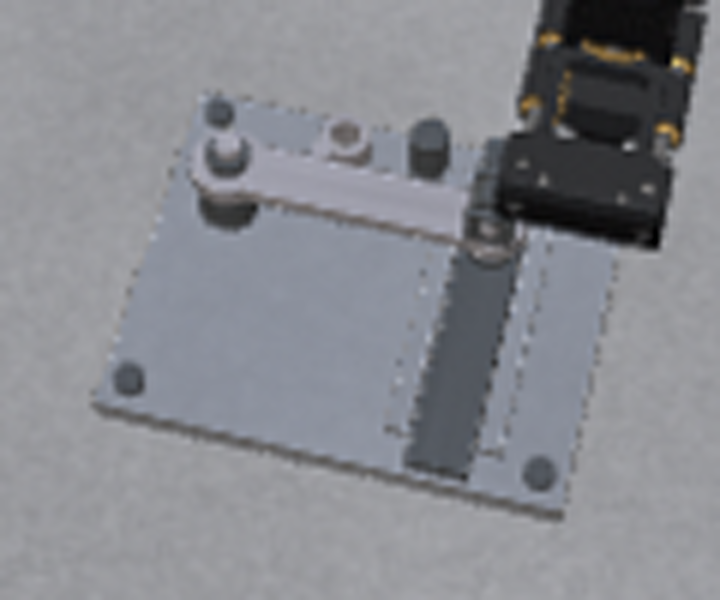

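View pics/w7.png

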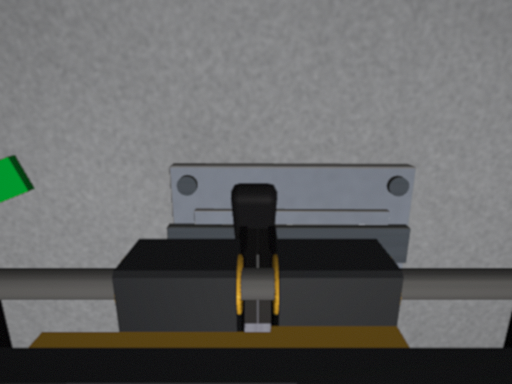

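The finger is centred on the grip (grip at wrist (255,205), finger at 258) and the lever is moving down. The strap and bar are still in place.

```bash
python3 -m jog '[{"hand":-1,"delta_pos":[0.002,0.0068,-0.0088],"roll":0},{"hand":-1,"delta_pos":[0,0,0],"roll":0}]'; python3 -m jog '[{"hand":-1,"delta_pos":[0.0013,0.0052,-0.0098],"roll":0},{"hand":-1,"delta_pos":[0,0,0],"roll":0}]'; python3 -m jog '[{"hand":-1,"delta_pos":[0.0008,0.0028,-0.007],"roll":0},{"hand":-1,"delta_pos":[0,0,0],"roll":0}]'; python3 -m jog '[{"hand":-1,"delta_pos":[0.0004,0.0018,-0.0057],"roll":0},{"hand":-1,"delta_pos":[0,0,0],"roll":0}]'; python3 -m jog '[{"hand":-1,"delta_pos":[0.0002,0.001,-0.005],"roll":0},{"hand":-1,"delta_pos":[0,0,0],"roll":0}]'
```

```text
clock: 9.82
eef_pos: [0.582, 0.1901, 0.1133]
tool_rot: [-3.114, 0.415, 0.001]
ft_force: [0.5, 0.7, 1.8]
width: 0.0006
clock: 10.07
eef_pos: [0.5834, 0.1954, 0.1035]
tool_rot: [-3.114, 0.415, 0.0]
ft_force: [0.4, 0.4, 0.8]
width: 0.0002
clock: 10.32
eef_pos: [0.5841, 0.1981, 0.0966]
tool_rot: [-3.114, 0.415, 0.0]
ft_force: [1.1, -0.5, 1.2]
width: 0.0001
clock: 10.58
eef_pos: [0.5846, 0.1998, 0.091]
tool_rot: [-3.114, 0.415, -0.0]
ft_force: [1.3, -0.1, 1.6]
width: 0.0008
clock: 10.82
eef_pos: [0.585, 0.2009, 0.0863]
tool_rot: [-3.114, 0.415, -0.001]
ft_force: [0.1, -0.6, 2.8]
width: 0.0005
```

```bash
python3 -m jog '[{"hand":-1,"delta_pos":[0,0.0005,-0.002],"roll":0},{"hand":-1,"delta_pos":[0,0,0],"roll":0}]'; python3 -m jog '[{"hand":-1,"delta_pos":[0,0,-0.002],"roll":0},{"hand":-1,"delta_pos":[0,0,0],"roll":0}]'
```

```text
clock: 11.08
eef_pos: [0.5851, 0.2012, 0.0847]
tool_rot: [-3.114, 0.415, -0.001]
ft_force: [-1.4, -1.2, 5.0]
width: 0.0005
clock: 11.32
eef_pos: [0.5852, 0.2014, 0.0829]
tool_rot: [-3.113, 0.415, -0.002]
ft_force: [-0.1, -1.0, 5.7]
width: 0.0005
```

```bash
python3 -m jog '[{"hand":-1,"delta_pos":[0,0,-0.002],"roll":0},{"hand":-1,"delta_pos":[0,0,0],"roll":0}]'; python3 -m jog '[{"hand":-1,"delta_pos":[0,0,-0.002],"roll":0},{"hand":-1,"delta_pos":[0,0,0],"roll":0}]'; python3 -m jog '[{"hand":-1,"delta_pos":[0,0,-0.002],"roll":0},{"hand":-1,"delta_pos":[0,0,0],"roll":0}]'
```

```text
clock: 11.58
eef_pos: [0.5853, 0.2015, 0.0823]
tool_rot: [-3.113, 0.415, -0.002]
ft_force: [-2.4, -0.5, 13.1]
width: 0.0007
clock: 11.82
eef_pos: [0.5854, 0.2015, 0.0819]
tool_rot: [-3.113, 0.415, -0.003]
ft_force: [-5.1, -1.0, 23.5]
width: 0.0006
clock: 12.08
eef_pos: [0.5855, 0.2016, 0.0816]
tool_rot: [-3.113, 0.414, -0.004]
ft_force: [-7.5, -1.7, 30.4]
width: 0.0007
```

The finger is at the end stop: z is 81.6 mm against 82.3 mm predicted for 1.5 rad, and the force has jumped to 30 N. I'll lift straight up, move clear and look.

```bash
python3 -m jog '[{"hand":-1,"delta_pos":[0,0,0.01],"roll":0},{"hand":-1,"delta_pos":[0,0,0.04],"roll":0},{"hand":-1,"delta_pos":[0,0,0.05],"roll":0},{"hand":-1,"delta_pos":[0,0,0.05],"roll":0},{"hand":-1,"delta_pos":[-0.02,-0.05,0.02],"roll":0},{"hand":-1,"delta_pos":[-0.02,-0.05,0],"roll":0},{"hand":-1,"delta_pos":[0,-0.05,0],"roll":0},{"hand":-1,"delta_pos":[0,0,0],"roll":0}]'
python3 - <<'E'
from h import *
import cv2
from plant import state
from scipy.spatial.transform import Rotation as R
s=state();cv2.imwrite("pics/w8.png",optics.snapshot("wrist")[:,:,::-1])
T=np.eye(4);T[:3,:3]=R.from_rotvec(s["tool_rot"]).as_matrix();T[:3,3]=s["eef_pos"];T=T@optics.camera_model("wrist")["tool_from_camera"]
im=optics.snapshot("scene");cv2.imwrite("pics/s8.png",cv2.resize(im[190:290,210:330,::-1],None,fx=6,fy=6,interpolation=cv2.INTER_CUBIC))
pv=np.array([.529,.004])
for h in(1.28,1.30):
  u=np.array([np.cos(h),np.sin(h)]);pin=np.r_[pv+.14*u,.071]
  for a in(1.3,1.4,1.5):
    tip=pin+.1*np.r_[np.sin(a)*u,np.cos(a)];print(h,a,((proj("scene",tip)-[210,190])*6).round(),proj("wrist",tip,T).round())
print(s["eef_pos"],s["ft_force"])
E
```

```text
clock: 13.08
eef_pos: [0.5444, 0.0484, 0.2457]
tool_rot: [3.113, -0.423, -0.002]
ft_force: [-0.3, 0.2, -0.0]
width: 0.0004
1.28 1.3 [685. 221.] [261. -61.]
1.28 1.4 [687. 232.] [261. -59.]
1.28 1.5 [687. 244.] [261. -56.]
1.3 1.3 [687. 213.] [255. -61.]
1.3 1.4 [689. 225.] [255. -59.]
1.3 1.5 [689. 236.] [255. -56.]
[0.54436196 0.04836682 0.24570408] [-0.32717009  0.20888301 -0.03523226]
```

View pics/w8.png

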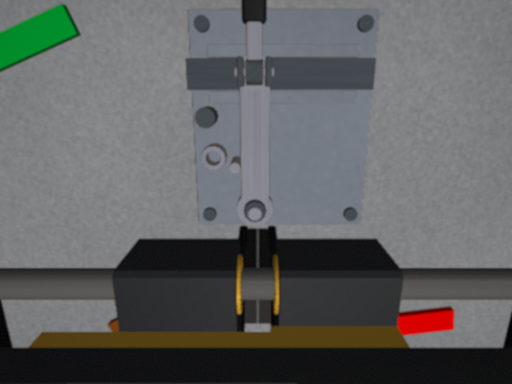

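View pics/s8.png

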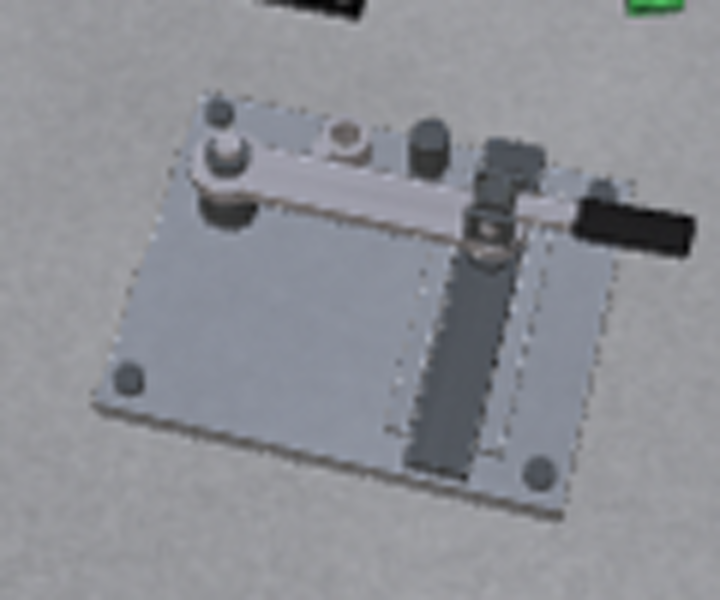

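The lever is fully down: its tip at scene-crop (692,236) matches the 1.5 rad prediction of (689,236). The strap lies along fixture y against its pin, and the bar, bush and slug show at the same pixels as before. The hand is clear.

```bash
python3 -c "
from plant import close_job
print(close_job())"
```

```text
the job is handed in; nothing more can be done
None
```

The bar is clamped and the job is handed in at about 13 s. I swung the strap over the bar with the back of the shut fingers until it met its stop. Then I pushed the cam lever down to its end stop, lifted off and moved the hand clear.

**Strap:** at the stop the finger stopped moving while the force rose to about 17 N. In the final pictures the strap lies against the stop pin. My image estimates of its direction ranged from 1.28 to 1.30 rad, against about 1.30 for the fixture. I put that spread down to pixel error.

**Lever:** the fingertip ended at z = 81.6 mm, against 82.3 mm predicted for fully down, and the force jumped to about 31 N. After I let go, the tip appeared within about 3 pixels (six-times enlarged crop) of where 1.5 rad predicts. The pad itself cannot be seen, so I infer that it presses on the bar from the lever angle.

**Other things:** the bar, bush and slug look unmoved in the final pictures. The other things on the bench were not measured again, but the hand went near none of them. The hand finished about 0.25 m above the bench, with no contact force.

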